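# Right the tipped parts tray and push it against the bench stop

### The arm

A 6-joint arm with a two-finger parallel gripper is mounted at the origin on the work surface. World frame = base frame: x ahead of the robot, y to its left, z up, the work surface at z = 0. Lengths are in mm, angles in rad, forces in N, time in s.
With the tool pointing down it reaches from about 350 to 875 mm from the base axis. Payload 4.2 kg.
Tool frame: the origin (TCP) lies midway between the tips of the shut fingers; the grasp point (between the pads) lies 19 mm behind it; z points along the fingers, y is the line along which they close (so a half turn about z gives the same grasp; the last joint's range is limited). The gripper opens to 85 mm and grips with 20 to 120 N. Pads are 22 mm wide; open, the fingers measure 114 mm over their backs; the gripper's body (76 mm by 85 mm) begins 54 mm behind the grasp point. The pads swing forward as they close: fully open they stand 13 mm farther back than shut.
Start: joints at [-1.078, 0.385, 0.008, 0, -1.194, -0.259], TCP at [144.815, -607.97, 231.312] pointing down, gripper open.
Joint ranges: [-3.14, 3.14], [-1.21, 2.06], [-1.07, 1.41], [-3.16, 2.05], [-2.99, -0.16], [-3.1, 3.1]. Speed limits (rad/s): [2.79, 2.79, 3.14, 3.14, 3.14, 3.14].

### API

Orientations are given as a unit quaternion [x, y, z, w].
In Python, from bench import arm gives the robot as it stands.
- The arm moves only by the tool send_rows, never from a script. Its argument "targets" is a list of rows, each an object of numbers: "gripper": the gripper command: -1 is fully open, 1 is shut, values between are in proportion; "x", "y", "z": the shift along the tool's x, y, z in cm; "ax", "ay", "az": the turn, a rotation vector about the tool's x, y, z in degrees. A call has 1 to 5 rows; each row shifts and turns the commanded pose from where the row before left it, along the tool's axes as they then stand; what a row does not reach is not made up. A row lasts 1/12 s, in which the tool goes at most 41.7 mm and 7.16 degrees, less where a joint would pass 70% of its speed; a pose out of reach is approached as far as the arm can. A call is refused whole if a number of a shift passes 4.17 or a number of a turn 7.16, either way. A call with a gripper value outside its range is refused whole. The fingers move at their own pace and stop on an object; the grip force is fixed at half the most. Time passes only in rows, so rows that do not move let the fingers close. It gives the time, the measured TCP pose, the force, the opening and the grip force at its end, in the units of the state.
- arm.read_state(): the state, without advancing time (a new reading comes with each control period).
- arm.get_image(name): name is "scene" or "side" or "wrist"; returns (picture, depth): 480x640x3 uint8, red, green, blue; 480x640 float32, mm along the optical axis (not along the pixel's ray), 0 where there is no reading.
- arm.camera_model(name): a dict with "fx", "fy", "cx", "cy" (pixels), "cam_to_world" (4x4, takes a point from camera to world coordinates). Camera axes: x right, y down, z forward; pixel columns grow to the right and rows downward; lengths in mm; the calibration is good to about 2 mm. A picture is of the moment at which its call begins: read the wrist's pose just before it. camera_model takes no time and is no camera call; for the wrist camera it gives the pose at the moment of the call.
- arm.job_done(): hands the job in; it is judged then, once.
Trained networks look in the newest picture that a camera, given by its name, has taken for a name from the list of things; names that differ only in an ending like _2 or _b are one class to them, and where a whole thing is asked for, a point or a joint stands for the part that bears it (a point fixed in the world has none). Each returns a list of dicts, best first, with "score" (0 to 1); they miss things now and then, are a little off and sometimes report something else, mostly with a low value. They report only what shows in the picture. A call takes as long as a camera call. They do not tell look-alikes from the thing itself.
- arm.boxes_of(camera, thing): "rect" ([left, top, width, height] in pixels, round what is visible of it).
The state is a dict: "clock": time; "joints": joint angles; "joint_vel": joint speeds; "joint_efforts": joint torques, N m; "position": TCP position; "ee_rot": TCP orientation; "contact_force": force on the tool from outside, world axes, zero at the start; "wrist_torque": the same for the moment, N m; "gripper_width": finger opening in mm; "grasp_force": force on a finger pad.
Only numpy, scipy, OpenCV 4.12 (cv2) and the standard library are available. Lean on these libraries where they do the work, as an engineer would, in place of code of your own. Each camera call takes 0.05 s, during which the arm holds its last target. There are 200 camera calls.

### The job

The orange parts tray on the flute repairer's bench has been knocked onto its side. Push it over with the fingers so that it stands on its base again with the open side up, then push it across the bench until the whole of its long side lies flush against the wooden stop strip. Only push: do not grip it to lift or carry it, and leave the flute joint, screwdriver, oil bottle and jar where they are.

Things in the scene. Friction and masses are not known exactly. Their poses are not given: they have to be found in the camera images.
- parts_tray: Loose orange open-topped plastic tray, 150 mm long (its x), 110 wide (its y), 55 deep (its z), walls and base 4 mm, 0.18-0.35 kg. Origin: centre of the base's underside; z points out of the mouth. Starts lying on a long side wall: y straight up, mouth roughly towards the robot, base away; origin 55 mm, top 110 mm above the bench. Righted: z up, origin at bench height.
- tray_mid (a point): Centre of the tray's outline, 27.5 mm along its z from its origin; 55 mm above the bench at the start, 27.5 mm when righted. Pushed near its top towards its base side, the tray turns over its lower base edge and, after about 40 mm, falls by itself onto its base, its middle ending some 80 mm further that way. Pushed low it may slide instead.
- stop_strip: Dark wooden bench stop strip fixed to the bench beyond the tray: 20 mm thick (its x), 560 mm long (its y), 35 mm high. Origin: centre of its underside. Its x points away from the robot, so the face the tray goes against is 10 mm from the origin on the -x side.
- flute: Bystander: silver flute joint 200 mm long (along its x) with brass keys, on a dark wooden cradle 50 mm wide, 57 mm high overall, loose as one piece of 0.4 kg. Origin: centre of the cradle's underside.
- screwdriver: Bystander: red-handled screwdriver 180 mm long lying along its x, handle to -x, about 30 mm thick at most. Origin: underside near mid-length.
- oil_bottle: Bystander: white oil bottle with black cap, 36 mm diameter, 85 mm high, standing. Origin: centre of its underside.
- jar: Bystander: white jar with red lid, 64 mm diameter, 60 mm high, standing. Origin: centre of its underside.
Mind the look-alikes: they are no part of the job. Leave any grey or turquoise look-alike of the parts_tray alone.

How it is judged:
By the outcome, as a careful person would: the job done as asked, in the order asked, and still so for the second after the job is handed in, with the robot touching nothing.
It also fails if it takes over 43 s, if anything falls off the work surface, if the arm or the gripper's body presses on something with over 40 N, if the wrist force passes 120 N, or if a joint passes its speed limit or range.

## Working session

There is one attempt and no reset: what is moved stays moved. The work goes in short steps, Python scripts to look and compute and a tool call to move; the robot and the scene stay as the last step left them, time stands still between calls to the robot, and variables do not carry over. Pictures are saved under pics/ and viewed, at most 10 in all, crops included, and the job is handed in when it is done.

Besides the shell and the picture viewer there is one more tool, called after "Call:" as name([rows], argument=value, ...), one row to a line, values as JSON. send_rows: Moves the arm, as the interface text tells. Its arguments: {"type":"object","properties":{"targets":{"type":"array"}},"required":["targets"]}

```bash
mkdir -p pics; cat > h.py <<'E'
import numpy as np, cv2
from bench import arm
from scipy.spatial.transform import Rotation as R
def cloud(cam):
    img,d=arm.get_image(cam); m=arm.camera_model(cam)
    v,u=np.mgrid[0:480,0:640]
    p=np.stack([(u-m['cx'])/m['fx']*d,(v-m['cy'])/m['fy']*d,d],-1)
    T=np.array(m['cam_to_world']); w=p@T[:3,:3].T+T[:3,3]
    w[d<=0]=np.nan
    return img,w
def orange(img):
    h=cv2.cvtColor(img,cv2.COLOR_RGB2HSV)
    return (h[...,0]>=4)&(h[...,0]<=20)&(h[...,1]>150)&(h[...,2]>90)
E
python3 - <<'E'
from h import *
s=arm.read_state();print(s['clock'],s['position'],s['ee_rot'])
for c in ('scene','side'):
    img,w=cloud(c); cv2.imwrite(f'pics/{c}0.png',img[...,::-1])
    np.savez(f'{c}0.npz',img=img,w=w)
    for t in ('parts_tray','stop_strip','flute','screwdriver','oil_bottle','jar'):
        for b in arm.boxes_of(c,t)[:2]:
            l,tp,W,H=map(int,b['rect']); q=w[tp:tp+H,l:l+W].reshape(-1,3); q=q[q[:,2]>8]
            if len(q): print(c,t,round(b['score'],2),[l,tp,W,H],np.nanpercentile(q,[3,50,97],axis=0).round().tolist())
E
```

```text
0.0 [ 144.66054204 -607.39915777  230.19371142] [-1.16516944e-01  9.93188055e-01  1.12126442e-03 -1.76403915e-04]
scene parts_tray 0.87 [188, 221, 58, 87] [[351.0, -214.0, 12.0], [399.0, -170.0, 86.0], [441.0, -62.0, 113.0]]
scene parts_tray 0.86 [269, 170, 53, 66] [[331.0, -26.0, 14.0], [367.0, 98.0, 104.0], [521.0, 228.0, 113.0]]
scene stop_strip 0.92 [319, 231, 141, 164] [[528.0, -249.0, 10.0], [733.0, -34.0, 34.0], [873.0, 252.0, 77.0]]
scene flute 0.6 [150, 296, 90, 62] [[379.0, -312.0, 9.0], [458.0, -286.0, 40.0], [558.0, -201.0, 59.0]]
scene flute 0.56 [318, 229, 145, 165] [[527.0, -249.0, 10.0], [733.0, -25.0, 34.0], [872.0, 260.0, 82.0]]
scene screwdriver 0.82 [340, 202, 65, 25] [[418.0, 86.0, 10.0], [496.0, 275.0, 20.0], [573.0, 375.0, 111.0]]
scene oil_bottle 0.86 [390, 176, 18, 32] [[504.0, 367.0, 10.0], [524.0, 377.0, 44.0], [536.0, 394.0, 86.0]]
scene jar 0.86 [117, 349, 46, 48] [[455.0, -447.0, 10.0], [491.0, -426.0, 48.0], [505.0, -395.0, 63.0]]
side parts_tray 0.87 [396, 211, 30, 73] [[340.0, -270.0, 12.0], [375.0, -77.0, 105.0], [479.0, -58.0, 113.0]]
side parts_tray 0.81 [332, 277, 60, 86] [[324.0, 84.0, 15.0], [341.0, 184.0, 99.0], [378.0, 230.0, 112.0]]
side stop_strip 0.61 [189, 193, 139, 124] [[488.0, -210.0, 9.0], [713.0, 96.0, 32.0], [856.0, 293.0, 111.0]]
side flute 0.91 [377, 202, 67, 36] [[364.0, -396.0, 10.0], [405.0, -259.0, 53.0], [539.0, -102.0, 113.0]]
side flute 0.15 [305, 233, 65, 66] [[368.0, -41.0, 12.0], [496.0, 48.0, 105.0], [531.0, 138.0, 112.0]]
side screwdriver 0.86 [238, 325, 69, 43] [[408.0, 276.0, 11.0], [457.0, 287.0, 21.0], [572.0, 295.0, 27.0]]
side oil_bottle 0.73 [218, 344, 24, 38] [[497.0, 376.0, 12.0], [507.0, 394.0, 51.0], [523.0, 404.0, 86.0]]
side jar 0.58 [419, 185, 18, 26] [[439.0, -436.0, 12.0], [461.0, -397.0, 46.0], [488.0, -384.0, 63.0]]
```

View pics/scene0.png

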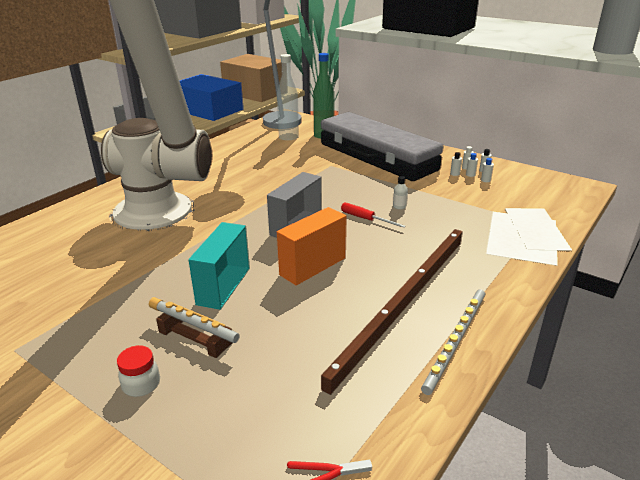

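View pics/side0.png

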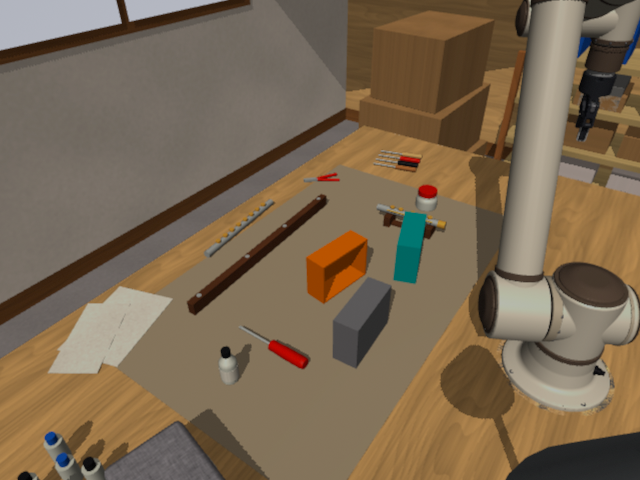

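```bash
python3 - <<'E'
from h import *
for c in ('scene','side'):
    z=np.load(c+'0.npz'); img,w=z['img'],z['w']
    m=(orange(img)&(w[...,2]>8)&(w[...,2]<130)).astype(np.uint8)
    n,l,st,_=cv2.connectedComponentsWithStats(m)
    for i in range(1,n):
        if st[i,4]<100: continue
        q=w[l==i]; print(c,st[i].tolist(),np.percentile(q,[2,50,98],axis=0).round().tolist())
        t=q[q[:,2]>106][:,:2].astype(np.float32)
        if len(t)>20: print(' top rect',cv2.minAreaRect(t),np.round(cv2.boxPoints(cv2.minAreaRect(t))).tolist())
    # everything above bench: strip top
    t=w[(w[...,2]>30)&(w[...,2]<40)&(w[...,0]>560)]
    t=t[(abs(t[:,1])<400)][:,:2].astype(np.float32)
    print(c,'strip',len(t),cv2.minAreaRect(t),np.round(cv2.boxPoints(cv2.minAreaRect(t))).tolist())
E
```

```text
scene [277, 207, 69, 76, 3705] [[466.0, -46.0, 11.0], [519.0, 7.0, 78.0], [539.0, 97.0, 113.0]]
 top rect ((500.21990966796875, 31.21396255493164), (153.33306884765625, 61.65461730957031), 79.25393676757812) [[456.0, -38.0], [516.0, -50.0], [545.0, 101.0], [484.0, 112.0]]
scene [323, 230, 139, 149, 1449] [[712.0, -246.0, 34.0], [729.0, -46.0, 36.0], [744.0, 282.0, 39.0]]
scene [166, 302, 60, 26, 221] [[406.0, -293.0, 47.0], [461.0, -281.0, 57.0], [524.0, -266.0, 60.0]]
scene strip 2134 ((719.1585083007812, -7.244293212890625), (608.7848510742188, 175.89788818359375), 75.38935089111328) [[557.0, -280.0], [727.0, -324.0], [881.0, 265.0], [711.0, 309.0]]
side [509, 68, 12, 28, 172] [[532.0, -1525.0, 11.0], [547.0, -1513.0, 70.0], [562.0, -1501.0, 127.0]]
 top rect ((548.7274780273438, -1510.2969970703125), (17.512775421142578, 27.60243034362793), 87.18790435791016) [[535.0, -1518.0], [562.0, -1520.0], [563.0, -1502.0], [535.0, -1501.0]]
side [307, 230, 61, 72, 1867] [[459.0, -40.0, 12.0], [496.0, 58.0, 108.0], [534.0, 110.0, 112.0]]
 top rect ((497.0632019042969, 32.420867919921875), (150.53529357910156, 59.30564880371094), 80.4274673461914) [[455.0, -37.0], [514.0, -47.0], [539.0, 102.0], [480.0, 112.0]]
side strip 1418 ((1377.7667236328125, -46.273529052734375), (556.2975463867188, 1421.5030517578125), 83.63304901123047) [[641.0, -244.0], [2053.0, -402.0], [2115.0, 151.0], [702.0, 309.0]]
```

The scene shows the orange tray at about (312, 245), with its base facing away from the robot. The strip runs from (325, 385) to (460, 235). The turquoise look-alike is at (218, 265) and the grey one at (295, 205). The side view shows the orange tray's mouth facing the robot at (340, 268).

Next I'll fit the strip and turn the tool to match the tray's yaw.

Call:
send_rows([
  {"az": 5.9, "gripper": -1},
  {"az": 5.9, "gripper": -1},
  {"az": 5.9, "gripper": -1},
  {"az": 5.9, "gripper": -1},
  {"gripper": -1},
])

```text
$.targets[0]: bad value
```

```bash
cat >> h.py <<'E'
def plan(x,y,z,yaw=None):
    s=arm.read_state(); r=R.from_quat(s['ee_rot']); M=r.as_matrix(); p=np.array(s['position'])
    print('t',round(s['clock'],2),'tcp',p.round(1),'tooly',M[:,1].round(3),'toolz',M[:,2].round(3),'F',np.round(s['contact_force'],1))
    print('shift cm tool',((np.array([x,y,z])-p)@M/10).round(2))
    cur=np.degrees(np.arctan2(M[1,1],M[0,1])); print('yaw of tool y',cur.round(2), '' if yaw is None else ('az',round(cur-yaw,2)))
E
python3 - <<'E'
from h import *
for c in ('scene','side'):
    w=np.load(c+'0.npz')['w'].reshape(-1,3)
    t=w[(w[:,2]>30)&(w[:,2]<42)&(w[:,0]>690)&(w[:,0]<770)&(abs(w[:,1])<320)][:,:2].astype(np.float32)
    r=cv2.minAreaRect(t); print(c,r,np.round(cv2.boxPoints(r)).tolist()); print(cv2.fitLine(t,cv2.DIST_HUBER,0,.01,.01).ravel())
plan(431,44,230,79.7)
E
```

```text
scene ((726.5565185546875, 25.82159423828125), (22.69260597229004, 560.05908203125), 2.2270078659057617) [[704.0, 305.0], [726.0, -254.0], [749.0, -254.0], [727.0, 306.0]]
[ 3.8409274e-02 -9.9926209e-01  7.3045068e+02 -2.7952188e+01]
side ((721.7769775390625, 26.921310424804688), (24.512067794799805, 560.2457885742188), 1.9602185487747192) [[700.0, 306.0], [719.0, -253.0], [744.0, -253.0], [724.0, 307.0]]
[ 3.7238408e-02 -9.9930638e-01  7.1853833e+02  7.0946381e+01]
t 0.7 tcp [ 144.8 -608.   231.4] tooly [-0.232  0.973 -0.   ] toolz [ 0. -0. -1.] F [0.2 0.8 0.9]
shift cm tool [-42.94  56.8    0.13]
yaw of tool y 103.39 ('az', np.float64(23.69))
```

Call:
send_rows([
  {"x": 0, "y": 0, "z": 0, "ax": 0, "ay": 0, "az": 5.9, "gripper": -1},
  {"x": 0, "y": 0, "z": 0, "ax": 0, "ay": 0, "az": 5.9, "gripper": -1},
  {"x": 0, "y": 0, "z": 0, "ax": 0, "ay": 0, "az": 5.9, "gripper": -1},
  {"x": 0, "y": 0, "z": 0, "ax": 0, "ay": 0, "az": 5.9, "gripper": -1},
  {"x": 0, "y": 0, "z": 0, "ax": 0, "ay": 0, "az": 0, "gripper": -1},
])

```text
clock: 1.12
position: [144.8, -608.0, 231.3]
ee_rot: [0.09, 0.996, -0.0, 0.0]
contact_force: [0.3, -0.5, 0.5]
gripper_width: 85.4
grasp_force: 0.0
```

```bash
python3 -c "
from h import *
plan(431,44,230,79.7)"
```

```text
t 1.12 tcp [ 144.8 -608.   231.3] tooly [ 0.179  0.984 -0.   ] toolz [ 0. -0. -1.] F [ 0.3 -0.5  0.5]
shift cm tool [-16.5   69.26   0.13]
yaw of tool y 79.7 ('az', np.float64(-0.0))
```

Call:
send_rows([
  {"x": -3.3, "y": 2.4, "z": 0, "ax": 0, "ay": 0, "az": 0, "gripper": -1},
  {"x": -3.3, "y": 2.4, "z": 0, "ax": 0, "ay": 0, "az": 0, "gripper": -1},
  {"x": -3.3, "y": 2.4, "z": 0, "ax": 0, "ay": 0, "az": 0, "gripper": -1},
  {"x": -3.3, "y": 2.4, "z": 0, "ax": 0, "ay": 0, "az": 0, "gripper": -1},
  {"x": -3.3, "y": 2.4, "z": 0, "ax": 0, "ay": 0, "az": 0, "gripper": -1},
])

```text
clock: 1.53
position: [329.9, -518.1, 231.6]
ee_rot: [0.088, 0.996, -0.0, 0.0]
contact_force: [0.8, -0.8, -0.2]
gripper_width: 85.4
grasp_force: 0.0
```

Call:
send_rows([
  {"x": 0, "y": 4, "z": 0, "ax": 0, "ay": 0, "az": 0, "gripper": -1},
  {"x": 0, "y": 4, "z": 0, "ax": 0, "ay": 0, "az": 0, "gripper": -1},
  {"x": 0, "y": 4, "z": 0, "ax": 0, "ay": 0, "az": 0, "gripper": -1},
  {"x": 0, "y": 4, "z": 0, "ax": 0, "ay": 0, "az": 0, "gripper": -1},
  {"x": 0, "y": 4, "z": 0, "ax": 0, "ay": 0, "az": 0, "gripper": -1},
])

```text
clock: 1.95
position: [363.9, -320.5, 231.4]
ee_rot: [0.088, 0.996, -0.0, 0.0]
contact_force: [1.1, 0.7, 0.5]
gripper_width: 85.6
grasp_force: 0.0
```

Call:
send_rows([
  {"x": 0, "y": 4, "z": 0, "ax": 0, "ay": 0, "az": 0, "gripper": -1},
  {"x": 0, "y": 4, "z": 0, "ax": 0, "ay": 0, "az": 0, "gripper": -1},
  {"x": 0, "y": 4, "z": 0, "ax": 0, "ay": 0, "az": 0, "gripper": -1},
  {"x": 0, "y": 4, "z": 0, "ax": 0, "ay": 0, "az": 0, "gripper": -1},
  {"x": 0, "y": 4, "z": 0, "ax": 0, "ay": 0, "az": 0, "gripper": -1},
])

```text
clock: 2.37
position: [399.2, -123.6, 231.8]
ee_rot: [0.088, 0.996, 0.0, 0.001]
contact_force: [0.9, -0.1, -0.0]
gripper_width: 85.2
grasp_force: 0.0
```

Call:
send_rows([
  {"x": 0, "y": 4, "z": 0, "ax": 0, "ay": 0, "az": 0, "gripper": -1},
  {"x": 0, "y": 4, "z": 0, "ax": 0, "ay": 0, "az": 0, "gripper": -1},
  {"x": 0, "y": 4, "z": 0, "ax": 0, "ay": 0, "az": 0, "gripper": -1},
  {"x": 0, "y": 4, "z": 0, "ax": 0, "ay": 0, "az": 0, "gripper": -1},
  {"x": 0, "y": 0, "z": 0, "ax": 0, "ay": 0, "az": 0, "gripper": -1},
])

```text
clock: 2.78
position: [429.3, 37.3, 231.9]
ee_rot: [0.084, 0.996, 0.001, 0.001]
contact_force: [0.6, -0.7, 0.7]
gripper_width: 85.5
grasp_force: 0.0
```

```bash
python3 -c "
from h import *
plan(431,44,77,79.7)"
```

```text
t 2.78 tcp [429.3  37.3 231.9] tooly [0.167 0.986 0.002] toolz [ 0.003  0.001 -1.   ] F [ 0.6 -0.7  0.7]
shift cm tool [-1.000e-02  6.600e-01  1.549e+01]
yaw of tool y 80.38 ('az', np.float64(0.68))
```

Call:
send_rows([
  {"x": 0, "y": 0.6, "z": 3.9, "ax": 0, "ay": 0, "az": 0.6, "gripper": -1},
  {"x": 0, "y": 0, "z": 3.9, "ax": 0, "ay": 0, "az": 0, "gripper": -1},
  {"x": 0, "y": 0, "z": 3.9, "ax": 0, "ay": 0, "az": 0, "gripper": -1},
  {"x": 0, "y": 0, "z": 3.8, "ax": 0, "ay": 0, "az": 0, "gripper": -1},
  {"x": -1, "y": 0, "z": 0, "ax": 0, "ay": 0, "az": 0, "gripper": -1},
])

```text
clock: 3.2
position: [432.1, 33.6, 70.6]
ee_rot: [0.094, 0.996, -0.003, -0.007]
contact_force: [-0.7, -0.1, 0.2]
gripper_width: 85.6
grasp_force: 0.0
```

Call:
send_rows([
  {"x": -0.6, "y": 0, "z": 0, "ax": 0, "ay": 0, "az": 0, "gripper": -1},
  {"x": -0.6, "y": 0, "z": 0, "ax": 0, "ay": 0, "az": 0, "gripper": -1},
  {"x": -0.6, "y": 0, "z": 0, "ax": 0, "ay": 0, "az": 0, "gripper": -1},
  {"x": -0.6, "y": 0, "z": 0, "ax": 0, "ay": 0, "az": 0, "gripper": -1},
  {"x": -0.6, "y": 0, "z": 0, "ax": 0, "ay": 0, "az": 0, "gripper": -1},
])

```text
clock: 3.62
position: [469.7, 30.6, 78.1]
ee_rot: [0.094, 0.996, 0.001, 0.002]
contact_force: [-0.2, -0.2, 0.5]
gripper_width: 85.7
grasp_force: 0.2
```

```bash
python3 -c "
from h import *
plan(480,35,77,79.7)
img,w=cloud('side'); cv2.imwrite('pics/side1.png',cv2.resize(img[150:330,250:490,::-1],None,fx=3,fy=3))"
```

```text
t 3.62 tcp [469.7  30.6  78.1] tooly [0.187 0.982 0.002] toolz [ 0.003  0.001 -1.   ] F [-0.2 -0.2  0.5]
shift cm tool [-0.93  0.62  0.11]
yaw of tool y 79.2 ('az', np.float64(-0.5))
```

View pics/side1.png

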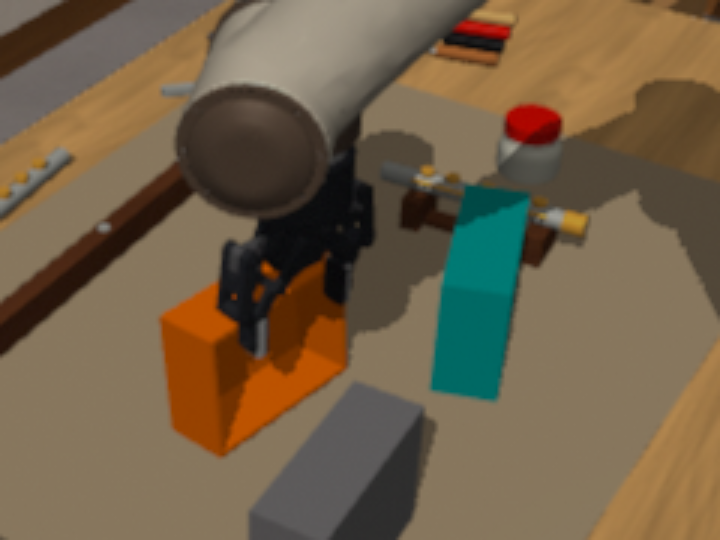

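The side crop shows the fingers just in front of the mouth at (260, 320), near the tray's top edge. They can start pushing now.

Call:
send_rows([
  {"x": -0.5, "y": 0.2, "z": 0, "ax": 0, "ay": 0, "az": 0, "gripper": -1},
  {"x": -0.5, "y": 0.2, "z": 0, "ax": 0, "ay": 0, "az": 0, "gripper": -1},
  {"x": -0.5, "y": 0, "z": 0, "ax": 0, "ay": 0, "az": 0, "gripper": -1},
  {"x": -0.5, "y": 0, "z": 0, "ax": 0, "ay": 0, "az": 0, "gripper": -1},
  {"x": -0.5, "y": 0, "z": 0, "ax": 0, "ay": 0, "az": 0, "gripper": -1},
])

```text
clock: 4.08
position: [493.9, 29.7, 76.3]
ee_rot: [0.094, 0.996, -0.0, 0.0]
contact_force: [-0.2, 0.1, -0.3]
gripper_width: 85.7
grasp_force: 0.0
```

```bash
python3 -c "
from h import *
plan(500,30,77,79.7)
img,w=cloud('scene'); cv2.imwrite('pics/scene2.png',cv2.resize(img[150:330,170:410,::-1],None,fx=3,fy=3))"
```

```text
t 4.08 tcp [493.9  29.7  76.3] tooly [ 0.187  0.982 -0.   ] toolz [ 0. -0. -1.] F [-0.2  0.1 -0.3]
shift cm tool [-0.6   0.14 -0.07]
yaw of tool y 79.21 ('az', np.float64(-0.49))
```

View pics/scene2.png

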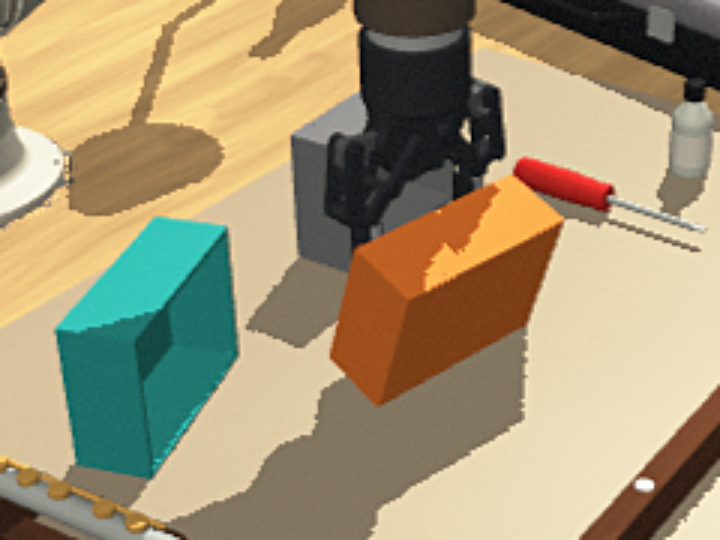

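The tray is tipping rather than sliding: its front edge has stayed down at (380, 400) in the crop. I'll keep pushing.

Call:
send_rows([
  {"x": -0.5, "y": 0, "z": 0, "ax": 0, "ay": 0, "az": 0, "gripper": -1},
  {"x": -0.5, "y": 0, "z": 0, "ax": 0, "ay": 0, "az": 0, "gripper": -1},
  {"x": -0.5, "y": 0, "z": 0, "ax": 0, "ay": 0, "az": 0, "gripper": -1},
  {"x": -0.5, "y": 0, "z": 0, "ax": 0, "ay": 0, "az": 0, "gripper": -1},
  {"x": -0.3, "y": 0, "z": 0, "ax": 0, "ay": 0, "az": 0, "gripper": -1},
])

```text
clock: 4.55
position: [516.7, 25.3, 76.3]
ee_rot: [0.094, 0.996, 0.0, 0.0]
contact_force: [-0.1, -0.1, -0.4]
gripper_width: 85.7
grasp_force: 0.0
```

Call:
send_rows([
  {"x": 0, "y": 0, "z": 0, "ax": 0, "ay": 0, "az": 0, "gripper": -1},
  {"x": 0, "y": 0, "z": 0, "ax": 0, "ay": 0, "az": 0, "gripper": -1},
])

```text
clock: 4.72
position: [515.9, 25.3, 76.2]
ee_rot: [0.094, 0.996, -0.0, -0.0]
contact_force: [0.4, -0.6, -0.2]
gripper_width: 85.3
grasp_force: 0.0
```

```bash
python3 -c "
from h import *
plan(500,30,77,79.7)
img,w=cloud('scene'); cv2.imwrite('pics/scene3.png',cv2.resize(img[150:400,170:470,::-1],None,fx=2.4,fy=2.4))
q=w[orange(img)&(w[...,0]<690)&(w[...,1]>-150)&(w[...,2]<130)];q=q[q[:,2]>8]; print(np.percentile(q,[1,50,99],axis=0).round())
t=q[:,:2].astype(np.float32);print(cv2.minAreaRect(t),cv2.boxPoints(cv2.minAreaRect(t)).round().tolist())
"
```

```text
t 4.72 tcp [515.9  25.3  76.2] tooly [ 0.188  0.982 -0.   ] toolz [-0. -0. -1.] F [ 0.4 -0.6 -0.2]
shift cm tool [ 1.65  0.17 -0.08]
yaw of tool y 79.18 ('az', np.float64(-0.52))
[[522. -66.   9.]
 [588.   9.  35.]
 [650.  96.  58.]]
((566.3063354492188, 112.41960906982422), (155.22164916992188, 376.74853515625), 10.327950477600098) [[456.0, 284.0], [524.0, -87.0], [676.0, -59.0], [609.0, 312.0]]
```

View pics/scene3.png

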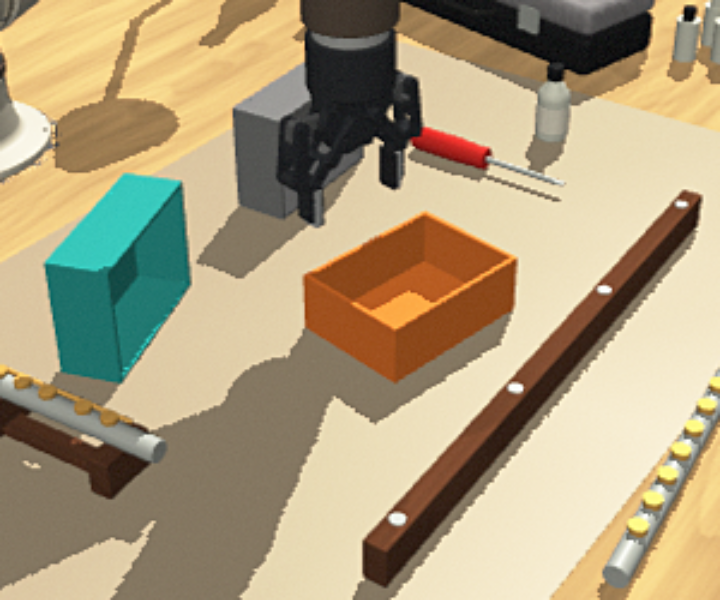

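The tray is upright with its mouth up, at about (410, 290) in the crop. I'll back off behind its near wall, turn to the strip's yaw and lower the fingers.

Call:
send_rows([
  {"x": 2.7, "y": 0, "z": 0, "ax": 0, "ay": 0, "az": 0, "gripper": -1},
  {"x": 2.7, "y": -1.0, "z": 0, "ax": 0, "ay": 0, "az": 0, "gripper": -1},
  {"x": 0, "y": -1, "z": 0, "ax": 0, "ay": 0, "az": -6.5, "gripper": -1},
  {"x": 0, "y": 0, "z": 0, "ax": 0, "ay": 0, "az": -6.5, "gripper": -1},
  {"x": 0, "y": 0, "z": 0, "ax": 0, "ay": 0, "az": 0, "gripper": -1},
])

```text
clock: 5.18
position: [458.5, 15.7, 76.6]
ee_rot: [-0.02, 1.0, 0.0, 0.0]
contact_force: [0.2, -0.1, 0.3]
gripper_width: 85.3
grasp_force: 0.0
```

```bash
python3 -c "
from h import *
plan(460,12,10,92.2)
img,w=cloud('scene')
q=w[orange(img)&(w[...,0]<690)&(w[...,1]>-150)&(w[...,1]<140)&(w[...,2]<70)&(w[...,2]>50)]
t=q[:,:2].astype(np.float32);print(cv2.minAreaRect(t),cv2.boxPoints(cv2.minAreaRect(t)).round().tolist())
"
```

```text
t 5.18 tcp [458.5  15.7  76.6] tooly [-0.04   0.999  0.   ] toolz [ 0.  0. -1.] F [ 0.2 -0.1  0.3]
shift cm tool [-0.13 -0.37  6.66]
yaw of tool y 92.31 ('az', np.float64(0.11))
((585.242919921875, 17.165557861328125), (154.6011962890625, 113.15631103515625), 79.41873168945312) [[515.0, -48.0], [627.0, -69.0], [655.0, 83.0], [544.0, 104.0]]
```

Call:
send_rows([
  {"x": 0, "y": -0.3, "z": 3.3, "ax": 0, "ay": 0, "az": 0, "gripper": -1},
  {"x": 0, "y": 0, "z": 3.3, "ax": 0, "ay": 0, "az": 0, "gripper": -1},
  {"x": -1.2, "y": 0, "z": 0, "ax": 0, "ay": 0, "az": 0, "gripper": -1},
  {"x": -1.2, "y": 0, "z": 0, "ax": 0, "ay": 0, "az": 0, "gripper": -1},
  {"x": -1.2, "y": 0, "z": 0, "ax": 0, "ay": 0, "az": 0, "gripper": -1},
])

```text
clock: 5.65
position: [495.6, 14.3, 9.4]
ee_rot: [-0.018, 1.0, -0.0, -0.001]
contact_force: [0.4, -0.1, -0.9]
gripper_width: 85.3
grasp_force: 0.0
```

Call:
send_rows([
  {"x": -0.6, "y": 0, "z": 0, "ax": 0, "ay": 0, "az": 0, "gripper": -1},
  {"x": -0.6, "y": 0, "z": 0, "ax": 0, "ay": 0, "az": 0, "gripper": -1},
  {"x": -0.6, "y": 0, "z": 0, "ax": 0, "ay": 0, "az": 0, "gripper": -1},
  {"x": -0.6, "y": 0, "z": 0, "ax": 0, "ay": 0, "az": 0, "gripper": -1},
  {"x": -0.6, "y": 0, "z": 0, "ax": 0, "ay": 0, "az": 0, "gripper": -1},
])

```text
clock: 6.07
position: [524.9, 15.1, 10.2]
ee_rot: [-0.019, 1.0, -0.0, -0.001]
contact_force: [-2.3, -0.8, -0.6]
gripper_width: 85.2
grasp_force: 0.7
```

Call:
send_rows([
  {"x": -0.6, "y": 0, "z": 0, "ax": 0, "ay": 0, "az": 0, "gripper": -1},
  {"x": -0.6, "y": 0, "z": 0, "ax": 0, "ay": 0, "az": 0, "gripper": -1},
  {"x": -0.6, "y": 0, "z": 0, "ax": 0, "ay": 0, "az": 0, "gripper": -1},
  {"x": -0.6, "y": 0, "z": 0, "ax": 0, "ay": 0, "az": 0, "gripper": -1},
  {"x": -0.6, "y": 0, "z": 0, "ax": 0, "ay": 0, "az": 0, "gripper": -1},
])

```text
clock: 6.48
position: [555.4, 16.6, 10.3]
ee_rot: [-0.019, 1.0, -0.0, -0.0]
contact_force: [-2.5, 0.2, 0.9]
gripper_width: 85.4
grasp_force: 1.3
```

```bash
cat >> h.py <<'E'
def tray(cam='scene'):
    img,w=cloud(cam)
    q=w[orange(img)&(w[...,0]<740)&(w[...,1]>-100)&(w[...,1]<140)&(w[...,2]<70)&(w[...,2]>48)]
    t=q[:,:2].astype(np.float32); r=cv2.minAreaRect(t); print(cam,'tray',np.round(r[0],1),np.round(r[1],1),round(r[2],2),cv2.boxPoints(r).round().tolist())
    return img,w
E
python3 -c "
from h import *
plan(592,12,10,92.2)
tray();tray('side')
"
```

```text
t 6.48 tcp [555.4  16.6  10.3] tooly [-0.039  0.999 -0.   ] toolz [-0.001 -0.    -1.   ] F [-2.5  0.2  0.9]
shift cm tool [-3.64 -0.6   0.03]
yaw of tool y 92.21 ('az', np.float64(0.01))
scene tray [619.7  29.3] [116.8 154. ] 2.36 [[558.0, 104.0], [565.0, -50.0], [681.0, -45.0], [675.0, 109.0]]
side tray [619.7  31.2] [115.  154.5] 1.25 [[560.0, 107.0], [564.0, -47.0], [679.0, -45.0], [675.0, 110.0]]
```

Call:
send_rows([
  {"x": -0.6, "y": 0, "z": 0, "ax": 0, "ay": 0, "az": 0, "gripper": -1},
  {"x": -0.6, "y": 0, "z": 0, "ax": 0, "ay": 0, "az": 0, "gripper": -1},
  {"x": -0.6, "y": 0, "z": 0, "ax": 0, "ay": 0, "az": 0, "gripper": -1},
  {"x": -0.6, "y": 0, "z": 0, "ax": 0, "ay": 0, "az": 0, "gripper": -1},
  {"x": -0.6, "y": 0, "z": 0, "ax": 0, "ay": 0, "az": 0, "gripper": -1},
])

```text
clock: 7.0
position: [585.6, 17.7, 10.3]
ee_rot: [-0.019, 1.0, -0.0, -0.0]
contact_force: [-2.0, -0.1, 0.9]
gripper_width: 85.3
grasp_force: 1.5
```

Call:
send_rows([
  {"x": -0.2, "y": 0, "z": 0, "ax": 0, "ay": 0, "az": 0, "gripper": -1},
  {"x": -0.2, "y": 0, "z": 0, "ax": 0, "ay": 0, "az": 0, "gripper": -1},
  {"x": 0, "y": 0, "z": 0, "ax": 0, "ay": 0, "az": 0, "gripper": -1},
])

```text
clock: 7.25
position: [589.6, 17.8, 10.3]
ee_rot: [-0.019, 1.0, 0.0, 0.0]
contact_force: [-1.7, -0.3, 0.4]
gripper_width: 85.5
grasp_force: 0.6
```

```bash
python3 -c "
from h import *
plan(592,12,10,92.2)
tray();tray('side')
"
```

```text
t 7.25 tcp [589.6  17.8  10.3] tooly [-0.038  0.999  0.   ] toolz [ 0.  0. -1.] F [-1.7 -0.3  0.4]
shift cm tool [-0.22 -0.59  0.03]
yaw of tool y 92.19 ('az', np.float64(-0.01))
scene tray [653.8  30. ] [118.2 154.6] 2.35 [[592.0, 105.0], [598.0, -50.0], [716.0, -45.0], [710.0, 110.0]]
side tray [652.   31.6] [113.6 154.1] 1.81 [[593.0, 107.0], [598.0, -47.0], [711.0, -44.0], [706.0, 110.0]]
```

Call:
send_rows([
  {"x": -0.1, "y": 0, "z": 0, "ax": 0, "ay": 0, "az": 0, "gripper": -1},
  {"x": -0.1, "y": 0, "z": 0, "ax": 0, "ay": 0, "az": 0, "gripper": -1},
  {"x": -0.1, "y": 0, "z": 0, "ax": 0, "ay": 0, "az": 0, "gripper": -1},
  {"x": 0, "y": 0, "z": 0, "ax": 0, "ay": 0, "az": 0, "gripper": -1},
])

```text
clock: 7.68
position: [592.3, 17.9, 10.3]
ee_rot: [-0.019, 1.0, -0.0, 0.0]
contact_force: [-2.5, -1.0, 0.5]
gripper_width: 85.6
grasp_force: 0.9
```

Call:
send_rows([
  {"x": -0.1, "y": 0, "z": 0, "ax": 0, "ay": 0, "az": 0, "gripper": -1},
  {"x": -0.1, "y": 0, "z": 0, "ax": 0, "ay": 0, "az": 0, "gripper": -1},
  {"x": 0, "y": 0, "z": 0, "ax": 0, "ay": 0, "az": 0, "gripper": -1},
])

```text
clock: 7.93
position: [594.5, 18.1, 10.3]
ee_rot: [-0.019, 1.0, 0.0, 0.0]
contact_force: [-2.1, -0.1, 1.0]
gripper_width: 85.2
grasp_force: 0.9
```

Call:
send_rows([
  {"x": -0.1, "y": 0, "z": 0, "ax": 0, "ay": 0, "az": 0, "gripper": -1},
  {"x": -0.1, "y": 0, "z": 0, "ax": 0, "ay": 0, "az": 0, "gripper": -1},
  {"x": 0, "y": 0, "z": 0, "ax": 0, "ay": 0, "az": 0, "gripper": -1},
])

```text
clock: 8.18
position: [594.7, 18.0, 10.3]
ee_rot: [-0.019, 1.0, -0.0, -0.002]
contact_force: [-7.2, 1.5, 3.7]
gripper_width: 85.0
grasp_force: 3.2
```

```bash
python3 -c "
from h import *
plan(592,12,10,92.2)
img,w=tray(); cv2.imwrite('pics/scene4.png',cv2.resize(img[200:360,300:480,::-1],None,fx=3.7,fy=3.7,interpolation=cv2.INTER_CUBIC));tray('side')
"
```

```text
t 8.18 tcp [594.7  18.   10.3] tooly [-0.038  0.999 -0.   ] toolz [-0.003 -0.    -1.   ] F [-7.2  1.5  3.7]
shift cm tool [ 0.29 -0.59  0.03]
yaw of tool y 92.19 ('az', np.float64(-0.01))
scene tray [661.5  31.1] [114.5 153.8] 0.96 [[603.0, 107.0], [606.0, -47.0], [720.0, -45.0], [717.0, 109.0]]
side tray [657.8  31.5] [113.3 156.2] 2.8 [[597.0, 107.0], [605.0, -49.0], [718.0, -44.0], [711.0, 112.0]]
```

View pics/scene4.png

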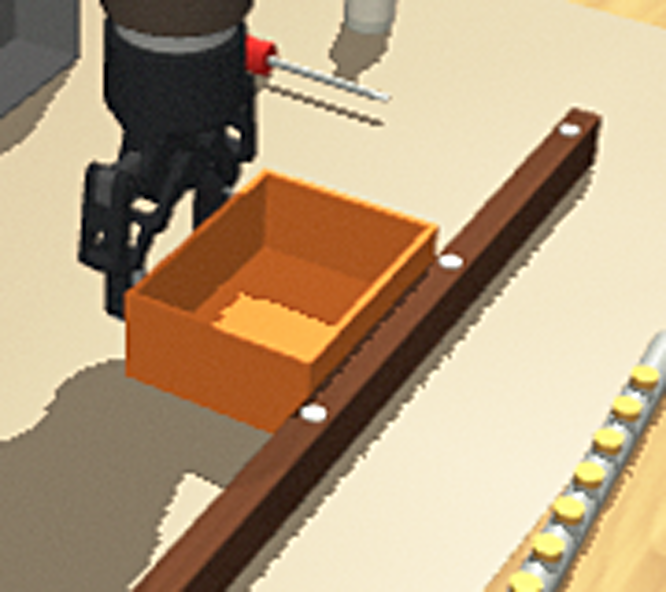

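Contact force has risen to 7 N, and the crop shows the tray's long side along the strip from (300, 400) to (435, 250). I'll press a little more to seat both ends.

Call:
send_rows([
  {"x": -0.1, "y": 0, "z": 0, "ax": 0, "ay": 0, "az": 0, "gripper": -1},
  {"x": -0.1, "y": 0, "z": 0, "ax": 0, "ay": 0, "az": 0, "gripper": -1},
  {"x": 0, "y": 0, "z": 0, "ax": 0, "ay": 0, "az": 0, "gripper": -1},
])

```text
clock: 8.53
position: [594.5, 17.9, 10.1]
ee_rot: [-0.019, 1.0, -0.0, -0.004]
contact_force: [-10.6, 2.6, 7.6]
gripper_width: 85.3
grasp_force: 5.4
```

Call:
send_rows([
  {"x": 0.8, "y": 0, "z": 0, "ax": 0, "ay": 0, "az": 0, "gripper": -1},
  {"x": 0.8, "y": 1.3, "z": 0, "ax": 0, "ay": 0, "az": -3, "gripper": -1},
  {"x": -0.4, "y": 0, "z": 0, "ax": 0, "ay": 0, "az": 0, "gripper": -1},
  {"x": -0.4, "y": 0, "z": 0, "ax": 0, "ay": 0, "az": 0, "gripper": -1},
  {"x": 0, "y": 0, "z": 0, "ax": 0, "ay": 0, "az": 0, "gripper": -1},
])

```text
clock: 8.95
position: [591.5, 31.6, 10.6]
ee_rot: [-0.045, 0.999, 0.0, 0.001]
contact_force: [0.3, -0.1, 1.1]
gripper_width: 85.3
grasp_force: 0.0
```

Call:
send_rows([
  {"x": -0.1, "y": 0, "z": 0, "ax": 0, "ay": 0, "az": 0, "gripper": -1},
  {"x": -0.1, "y": 0, "z": 0, "ax": 0, "ay": 0, "az": 0, "gripper": -1},
  {"x": -0.1, "y": 0, "z": 0, "ax": 0, "ay": 0, "az": 0, "gripper": -1},
  {"x": 0, "y": 0, "z": 0, "ax": 0, "ay": 0, "az": 0, "gripper": -1},
])

```text
clock: 9.28
position: [591.7, 31.1, 10.1]
ee_rot: [-0.045, 0.999, -0.0, -0.001]
contact_force: [-2.7, -0.0, 2.2]
gripper_width: 85.9
grasp_force: 1.7
```

Call:
send_rows([
  {"x": -0.2, "y": 0, "z": 0, "ax": 0, "ay": 0, "az": 0, "gripper": -1},
  {"x": -0.1, "y": 0, "z": 0, "ax": 0, "ay": 0, "az": 0, "gripper": -1},
  {"x": 0, "y": 0, "z": 0, "ax": 0, "ay": 0, "az": 0, "gripper": -1},
])

```text
clock: 9.53
position: [591.7, 31.0, 9.9]
ee_rot: [-0.044, 0.999, -0.001, -0.004]
contact_force: [-9.6, 1.1, 7.7]
gripper_width: 85.2
grasp_force: 4.9
```

Call:
send_rows([
  {"x": 1.0, "y": 0, "z": 0, "ax": 0, "ay": 0, "az": 0, "gripper": -1},
  {"x": 0.8, "y": 0, "z": 0, "ax": 0, "ay": 0, "az": 6, "gripper": -1},
  {"x": -0.6, "y": 0, "z": 0, "ax": 0, "ay": 0, "az": 0, "gripper": -1},
  {"x": -0.4, "y": 0, "z": 0, "ax": 0, "ay": 0, "az": 0, "gripper": -1},
  {"x": 0, "y": 0, "z": 0, "ax": 0, "ay": 0, "az": 0, "gripper": -1},
])

```text
clock: 9.95
position: [590.1, 30.3, 10.7]
ee_rot: [0.006, 1.0, 0.0, 0.002]
contact_force: [0.3, 0.1, 0.4]
gripper_width: 85.4
grasp_force: 0.0
```

Call:
send_rows([
  {"x": -0.2, "y": 0, "z": 0, "ax": 0, "ay": 0, "az": 0, "gripper": -1},
  {"x": -0.2, "y": 0, "z": 0, "ax": 0, "ay": 0, "az": 0, "gripper": -1},
  {"x": -0.2, "y": 0, "z": 0, "ax": 0, "ay": 0, "az": 0, "gripper": -1},
  {"x": 0, "y": 0, "z": 0, "ax": 0, "ay": 0, "az": 0, "gripper": -1},
])

```text
clock: 10.28
position: [591.8, 29.8, 9.9]
ee_rot: [0.007, 1.0, -0.0, -0.002]
contact_force: [-5.4, 1.1, 4.5]
gripper_width: 85.3
grasp_force: 2.6
```

Both ends stop at the same depth, about 591.7 mm, so the tray is seated. I'll back off, go up and check.

Call:
send_rows([
  {"x": 1.5, "y": 0, "z": 0, "ax": 0, "ay": 0, "az": 0, "gripper": -1},
  {"x": 3, "y": 0, "z": 0, "ax": 0, "ay": 0, "az": 0, "gripper": -1},
  {"x": 1.5, "y": 0, "z": 0, "ax": 0, "ay": 0, "az": -3, "gripper": -1},
  {"x": 0, "y": 0, "z": -4, "ax": 0, "ay": 0, "az": 0, "gripper": -1},
  {"x": 0, "y": 0, "z": -4, "ax": 0, "ay": 0, "az": 0, "gripper": -1},
])

```text
clock: 10.7
position: [531.2, 30.1, 89.1]
ee_rot: [-0.02, 1.0, -0.001, -0.003]
contact_force: [2.3, 0.2, 0.8]
gripper_width: 85.3
grasp_force: 0.0
```

Call:
send_rows([
  {"x": 0, "y": 0, "z": -4, "ax": 0, "ay": 0, "az": 0, "gripper": -1},
  {"x": 0, "y": 0, "z": -4, "ax": 0, "ay": 0, "az": 0, "gripper": -1},
  {"x": 0, "y": 0, "z": -4, "ax": 0, "ay": 0, "az": 0, "gripper": -1},
  {"x": 0, "y": 0, "z": -4, "ax": 0, "ay": 0, "az": 0, "gripper": -1},
  {"x": 0, "y": 0, "z": 0, "ax": 0, "ay": 0, "az": 0, "gripper": -1},
])

```text
clock: 11.12
position: [538.5, 31.3, 260.1]
ee_rot: [-0.02, 1.0, 0.001, 0.009]
contact_force: [1.6, -0.0, 0.3]
gripper_width: 85.5
grasp_force: 0.0
```

```bash
python3 -c "
from h import *
plan(592,12,10,92.2)
img,w=cloud('wrist'); cv2.imwrite('pics/wrist5.png',img[...,::-1]);tray();tray('side')
"
```

```text
t 11.12 tcp [538.5  31.3 260.1] tooly [-0.04   0.999  0.002] toolz [ 0.019  0.003 -1.   ] F [ 1.6 -0.   0.3]
shift cm tool [-4.8 -2.2 25.1]
yaw of tool y 92.3 ('az', np.float64(0.1))
scene tray [661.5  31.1] [112.  155.8] 2.39 [[602.0, 107.0], [609.0, -49.0], [721.0, -44.0], [714.0, 111.0]]
side tray [657.3  31.8] [114.5 154.3] 2.93 [[596.0, 106.0], [604.0, -48.0], [718.0, -42.0], [711.0, 112.0]]
```

View pics/wrist5.png

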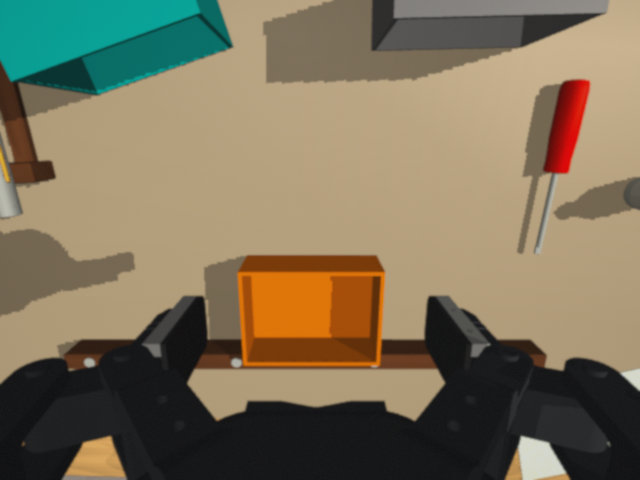

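The wrist view shows the tray upright at (310, 312). Its far wall is parallel to the strip along row 365, and the other items and look-alikes are where they were. The tool is clear, so I'm handing in.

```bash
python3 -c "
from h import *
print(arm.job_done())"
```

```text
the job is handed in; nothing more can be done
None
```

The orange tray was pushed upright onto its base with its mouth up, then pushed flush along the stop strip. I handed the job in after about 11 s of robot time, with the arm clear and nothing else moved.

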